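Back-light check of a new bite splint

ROBOT

A 6-joint arm with a two-finger parallel gripper is mounted at the origin on a cart in front of the work surface, level with it; the furniture and walls round the work are solid. World frame = base frame: x ahead of the robot, y to its left, z up, the work surface at z = 0. Lengths are in m, angles in degrees, forces in N, time in s.
With the tool pointing down it reaches from about 0.375 to 0.9 m from the base axis. Payload 3.1 kg.
Tool frame: the origin (TCP) lies at the very end of the fingers, on their centre line; the grasp point (between the pads) lies 19 mm behind it; z points along the fingers, y is the line along which they close (so a half turn about z gives the same grasp; the last joint's range is limited). The gripper opens to 87 mm and grips with 3 to 60 N. Pads are 19 mm wide; open, the fingers measure 117 mm over their backs; the gripper's body (75 mm by 190 mm) begins 51 mm behind the grasp point.
Start: joints at [-84.712, 30.224, 82.088, -0, 67.689, -10.227], TCP at [0.167, -0.602, 0.223] pointing down, gripper open.
Joint ranges: [-176.69, 176.69], [-43.24, 126.21], [12.49, 139.97], [-82, 262], [0, 151.66], [-163.58, 163.58]. Speed limits (degrees/s): [159.86, 159.86, 180, 180, 180, 180].

INTERFACE

Orientations are given as a 3x3 rotation matrix whose columns are the frame's x, y, z axes.
In Python, from rig import bot, imaging gives the robot as it stands.
- The arm moves only by the tool drive_tool, never from a script. Its argument "deltas" is text: rows parted by semicolons, each of 5 numbers parted by spaces: the finger opening in mm, from 0 to 87, then the shift along the world's x, y, z in mm, then the turn about the world's z in rad. In form: jaw dx dy dz twist; .... A call has 1 to 12 rows; each row is the pose to reach, as a shift and turn from the pose commanded when the call began; what a row does not reach only later rows make up. A row lasts 1/10 s, in which the tool goes at most 50 mm and 8.59 degrees, less where a joint would pass 70% of its speed; a pose out of reach is approached as far as the arm can. A call with a gripper value outside its range is refused whole. The fingers move at their own pace and stop on an object; the grip force is fixed at half the most. Time passes only in rows, so rows that repeat a pose let the fingers close. It gives the time, the measured TCP pose, the force, the opening and the grip force at its end, in the units of the state.
- bot.read_state(): the state, without advancing time (a new reading comes with each control period).
- imaging.capture(name): name is "scene" or "top" or "wrist"; returns the picture (400x640x3 uint8, red, green, blue); there is no depth.
- imaging.camera_model(name): a dict with "fx", "fy", "cx", "cy" (pixels), "T" (4x4, takes a point from camera to world coordinates). Camera axes: x right, y down, z forward; pixel columns grow to the right and rows downward; lengths in m; the calibration is good to about 2 mm. The wrist camera is an equidistant fisheye: a pixel r from the principal point sees the ray r / f radians off the axis. A picture is of the moment at which its call begins: read the wrist's pose just before it. camera_model takes no time and is no camera call; for the wrist camera it gives the pose at the moment of the call.
- bot.hand_in(): hands the job in; it is judged then, once.
The state is a dict: "time_s": time; "joint_positions": joint angles; "qvel": joint speeds; "tau": joint torques, N m; "position": TCP position; "tcp_rot": TCP orientation; "force": force on the tool from outside, world axes, zero at the start; "moment": the same for the moment, N m; "opening": opening from 0.0 (shut) to 1.0 (fully open); "grasp_force": force on a finger pad.
Only numpy, scipy, OpenCV 4.12 (cv2) and the standard library are available. Lean on these libraries where they do the work, as an engineer would, in place of code of your own. Each camera call takes 0.05 s, during which the arm holds its last target. There are 200 camera calls.

TASK

Lift the new blue bite splint level out of its press mould and lay it flat on the middle of the black pad of the lamp stand, lengthwise to the stand (either way round), and let go of it. Then take the hinged lamp panel by its bar and, without letting it drop, swing it forward over the splint until its yellow pointer meets the red marker on the scale, for the crack check. The hinge has no catch, so finish while still holding the lamp there, and leave the red marker and the other things where they are.

Things in the scene. Friction and masses are not known exactly. Their poses are not given: they have to be found in the camera images.
- mould: Fixed beige mould half, base 94x100x10 mm, corner pins to 23 mm high. Horseshoe cavity open upward: floor 10 mm, wall tops 19 mm above the worktop, 1.5-2 mm play; core inside the horseshoe, walls round its front and open end. No wall at its sides from x=-16 to +30 mm: fingers reach down to the base there. Origin: centre of underside; x from horseshoe front to open end, z up.
- splint: Loose blue horseshoe bite splint (row of tooth crowns), 50 (x) x 56 (y) x 13 mm, 30 g. Origin: centre of underside; round front to -x, open end to +x. Its two limbs, 11 mm thick, are straight and parallel from x=3 to 21 mm: grasp across both, 56 mm wide, at about x=8 mm. Starts in the mould's cavity on its floor, turned as the mould is.
- stand: Fixed white lamp stand, base 235x165x12 mm (x=-65 to +170). Origin: under the centre of its black pad (88x92 mm, top at 14 mm). Lamp hinge at x=+145, z=62 mm, along the stand's y. x points from pad to hinge, away from the robot; z up. On its right side (y=-80) a quarter-circle aluminium scale, radius 53-71 mm about the hinge, up to 133 mm high.
- stage (a point): Centre of the top of the black pad.
- hinge (a point): Middle of the lamp's hinge axis.
- lamp: Lamp panel, dark ribbed back, white luminous face, 126 mm wide, 0.35 kg +-25 %, on a free hinge without catch. Origin: middle of the hinge axis; panel along its own -x, 27-137 mm from the hinge; y is the axis. At the start it leans back on stops, 105 degrees from level; it swings up over the vertical, then forward and down towards the robot, and if let go there falls level over the pad.
- grip_bar (a point): Middle of the lamp's steel grip bar: round, 10 mm thick, 84 mm long, parallel to the hinge axis, 172 mm from it, 35 mm off the panel's free edge between two side rods (75 mm free between them). Pinched from above with the fingers closing across it, it turns between the pads as the lamp swings.
- pointer (a point): Tip of the lamp's yellow pointer, 78 mm from the hinge axis, in line with the panel and the grip bar (same angle), over the scale.
- red_marker (a point): Outer end of the red marker clip on the scale, 78 mm from the hinge axis, in the pointer tip's plane: the pointer meets the marker when the two points coincide. The clip is stiff and sits 26 to 57 degrees above level, seen from the hinge towards the robot.
- timer: White wind-up timer with a black knob, 75 x 68 x 68 mm, loose bystander. Origin: centre of its underside.
- kidney_dish: Steel kidney dish, 195 x 87 x 35 mm, loose bystander. Origin: centre of its underside.
- white_cup: Small white mixing cup, 42 mm across, 32 mm high, loose bystander. Origin: centre of its underside.

How it is judged:
By the outcome, as a careful person would: the job done as asked, in the order asked, and still so for the second after the job is handed in, while the arm keeps its last pose, push and grip.
It also fails if it takes over 61 s, if anything falls off the work surface, if the arm or the gripper's body presses on something with over 40 N, if the wrist force passes 120 N, or if a joint passes its speed limit or range.

## Working session

There is one attempt and no reset: what is moved stays moved. The work goes in short steps, Python scripts to look and compute and a tool call to move; the robot and the scene stay as the last step left them, time stands still between calls to the robot, and variables do not carry over. Pictures are saved under pics/ and viewed, at most 10 in all, crops included, and the job is handed in when it is done.

Besides the shell and the picture viewer there is one more tool, called as name(argument=value, ...), one argument or row to a line, values as JSON. drive_tool: Moves the arm, as the interface text tells. Its arguments: {"type":"object","properties":{"deltas":{"type":"string"}},"required":["deltas"]}

```bash
mkdir -p pics; ls; python3 - <<'E'
from rig import bot, imaging
import cv2,numpy as np
s=bot.read_state();print({k:np.round(v,3).tolist() for k,v in s.items()})
for n in ["top","scene"]:
    im=imaging.capture(n);cv2.imwrite(f"pics/{n}0.png",im[:,:,::-1])
    m=imaging.camera_model(n);print(n,m["fx"],m["fy"],m["cx"],m["cy"],np.round(m["T"],4).tolist())
E
```

```text
pics
{'time_s': 0.0, 'joint_positions': [-84.712, 30.279, 82.155, -0.001, 67.689, -10.228], 'qvel': [0.001, -0.037, 0.013, 0.047, -0.008, 0.008], 'tau': [0.001, -44.003, -17.66, 0.063, 0.058, -0.0], 'position': [0.167, -0.601, 0.222], 'tcp_rot': [[0.964, 0.268, -0.0], [0.268, -0.964, 0.002], [0.0, -0.002, -1.0]], 'force': [-0.211, -0.004, 0.201], 'moment': [0.037, 0.041, 0.02], 'grasp_force': 0.0, 'opening': 1.0}
top 389.80545007362986 389.80545007362986 323.9225434795073 202.28136255239644 [[0.0086, -0.9959, 0.0897, 0.4623], [-0.9999, -0.0092, -0.0064, 0.0626], [0.0072, -0.0896, -0.9959, 0.9047], [0.0, 0.0, 0.0, 1.0]]
scene 494.41374841909294 494.41374841909294 323.4966555568596 200.87857405839603 [[-0.7337, -0.4836, 0.4773, 0.058], [-0.6792, 0.5429, -0.4939, 0.5561], [-0.0203, -0.6866, -0.7268, 0.7998], [0.0, 0.0, 0.0, 1.0]]
```

View pics/top0.png

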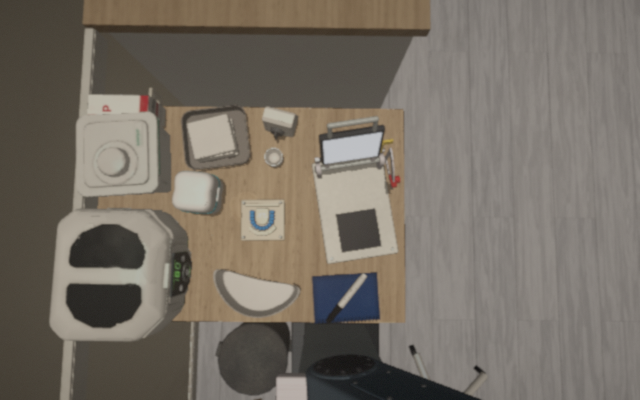

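View pics/scene0.png

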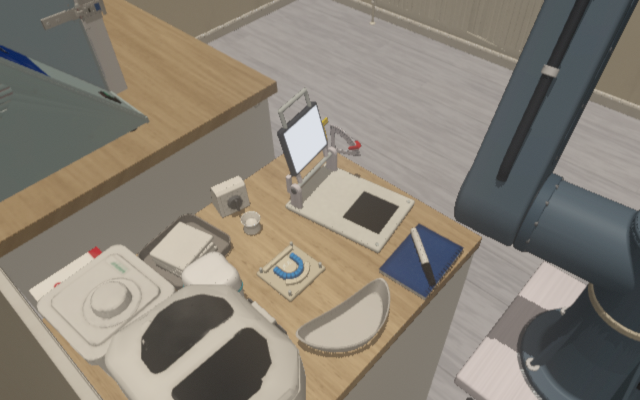

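The top view shows the mould with its blue splint at (263,219), open end up (+x). The pad is at (358,230), the lamp at (352,148) leaning back, and the red clip at about (394,183). In the scene view the pad is at (372,212), the red clip at (355,147) and the pointer at (325,121). Next I measure these with masks.

```bash
cat > h.py <<'E'
from rig import bot, imaging
import cv2,numpy as np
def ray(n,p,m=None):
    m=m or imaging.camera_model(n);T=np.array(m["T"])
    a,b=(p[0]-m["cx"]),(p[1]-m["cy"])
    if n=="wrist":
        r=np.hypot(a,b)/m["fx"];k=np.sin(r)/max(np.hypot(a,b),1e-9);d=np.array([a*k,b*k,np.cos(r)])
    else: d=np.array([a/m["fx"],b/m["fy"],1])
    d=T[:3,:3]@d
    return T[:3,3],d/np.linalg.norm(d)
def onz(n,p,z,m=None):
    o,d=ray(n,p,m);return o+d*(z-o[2])/d[2]
def tri(rays):
    A=sum(np.eye(3)-np.outer(d,d) for o,d in rays);b=sum((np.eye(3)-np.outer(d,d))@o for o,d in rays)
    x=np.linalg.solve(A,b);return x,[np.linalg.norm(np.cross(x-o,d)) for o,d in rays]
def blobs(mask,box,amin=5):
    x0,y0,x1,y1=box;k=np.zeros(mask.shape,np.uint8);k[y0:y1,x0:x1]=mask[y0:y1,x0:x1]
    cs,_=cv2.findContours(k,cv2.RETR_EXTERNAL,cv2.CHAIN_APPROX_NONE)
    return sorted([c for c in cs if cv2.contourArea(c)>=amin],key=cv2.contourArea,reverse=True)
E
python3 - <<'E'
from h import *
boxes={"top":((235,195,295,245),(330,200,390,255),(370,130,410,200)),"scene":((265,245,315,290),(340,185,405,240),(310,110,370,165))}
for n,(bs,bp,br) in boxes.items():
    im=imaging.capture(n);hsv=cv2.cvtColor(im,cv2.COLOR_RGB2HSV)
    H,S,V=[hsv[:,:,i].astype(int) for i in range(3)]
    c=blobs(((H>95)&(H<125)&(S>110)),bs)[0]
    P=np.array([onz(n,p[0],.02)[:2] for p in c])
    r=cv2.minAreaRect((P*1000).astype(np.float32));print(n,"splint",r,np.round(cv2.boxPoints(r),1).tolist())
    c=blobs((V<70),bp)[0]
    P=np.array([onz(n,p[0],.014)[:2] for p in c]);r=cv2.minAreaRect((P*1000).astype(np.float32));print("pad",r,np.round(cv2.boxPoints(r),1).tolist())
    for nm,mk in (("red",((H<8)|(H>172))&(S>140)),("yel",(H>18)&(H<34)&(S>150))):
        for c in blobs(mk,br,2)[:3]: print(nm,cv2.contourArea(c),c[:,0].mean(0),c[:,0].min(0),c[:,0].max(0))
t=cv2.imread("pics/top0.png");s=cv2.imread("pics/scene0.png")
z=lambda a:cv2.resize(a,None,fx=5,fy=5,interpolation=cv2.INTER_CUBIC)
cv2.imwrite("pics/c1.png",np.hstack([z(t[110:210,310:410][:,20:]),z(s[80:180,270:370][:,20:])])[:,:800])
E
```

```text
top splint ((500.32818603515625, 198.20645141601562), (36.2726936340332, 47.90214157104492), 0.51731276512146) [[482.0, 222.0], [482.3999938964844, 174.10000610351562], [518.7000122070312, 174.39999389648438], [518.2000122070312, 222.3000030517578]]
pad ((473.1272277832031, -41.79721450805664), (58.48564910888672, 46.888580322265625), 10.699999809265137) [[440.0, -24.200000762939453], [448.70001220703125, -70.30000305175781], [506.20001220703125, -59.400001525878906], [497.5, -13.300000190734863]]
red 30.0 [393.76315789 180.76315789] [390 176] [399 186]
scene splint ((498.74371337890625, 197.52566528320312), (42.08585739135742, 53.469146728515625), 1.336547613143921) [[477.1000061035156, 223.8000030517578], [478.29998779296875, 170.3000030517578], [520.4000244140625, 171.3000030517578], [519.2000122070312, 224.6999969482422]]
pad ((450.35546875, -45.432403564453125), (18.284255981445312, 44.31064987182617), 10.1421537399292) [[437.5, -25.200000762939453], [445.29998779296875, -68.9000015258789], [463.29998779296875, -65.5999984741211], [455.5, -22.0]]
red 11.5 [357.2        144.06666667] [355 141] [359 147]
yel 2.0 [323.9 119.8] [322 118] [326 122]
```

View pics/c1.png

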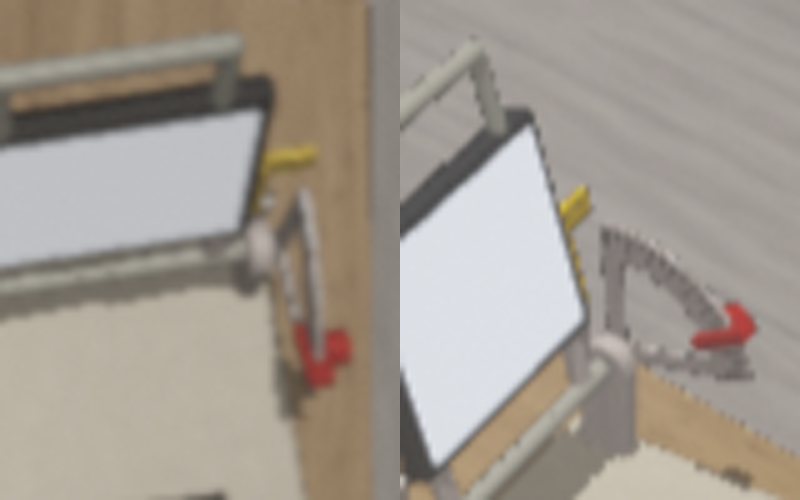

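The crop shows the red clip's tip at about (399,179) in the top view and (359,145) in the scene view, both in full-image pixels. The pixels are coarse, so I'll go over the work and use the wrist camera.

drive_tool(
  deltas="87 200 420 80 -0.27;87 200 420 80 -0.27;87 200 420 80 -0.27;87 200 420 80 -0.27;87 200 420 80 -0.27;87 200 420 80 -0.27;87 200 420 80 -0.27;87 200 420 80 -0.27;87 200 420 80 -0.27;87 200 420 80 -0.27;87 200 420 80 -0.27",
)

```text
time_s: 1.3
position: [0.3679, -0.1797, 0.3032]
tcp_rot: [[1.0, 0.006, 0.001], [0.006, -1.0, -0.0], [0.001, 0.0, -1.0]]
force: [-0.6, -1.1, -0.0]
opening: 1.0
grasp_force: 0.0
```

drive_tool(
  deltas="87 130 270 0 0;87 130 270 0 0;87 130 270 0 0;87 130 270 0 0;87 130 270 0 0;87 130 270 0 0;87 130 270 0 0;87 130 270 0 0",
)

```text
time_s: 2.1
position: [0.4973, 0.0876, 0.3018]
tcp_rot: [[1.0, 0.003, -0.001], [0.003, -1.0, -0.001], [-0.001, 0.001, -1.0]]
force: [-0.2, -0.1, -0.0]
opening: 1.005
grasp_force: 0.0
```

```bash
python3 - <<'E'
from h import *
s=bot.read_state();print(s["time_s"],s["position"],s["tcp_rot"])
m=imaging.camera_model("wrist");print({k:np.round(v,3).tolist() for k,v in m.items()})
im=imaging.capture("wrist");cv2.imwrite("pics/w1.png",im[:,:,::-1])
E
```

```text
2.1 [0.49733699 0.08755659 0.30177357] [[ 0.99999548  0.0026195  -0.00147393]
 [ 0.00261797 -0.99999603 -0.00104017]
 [-0.00147665  0.0010363  -0.99999837]]
{'fx': 309.707, 'fy': 309.707, 'cx': 323.519, 'cy': 196.857, 'T': [[0.002, -0.953, -0.302, 0.58], [-1.0, -0.002, -0.002, 0.087], [0.001, 0.302, -0.953, 0.464], [0.0, 0.0, 0.0, 1.0]]}
```

View pics/w1.png

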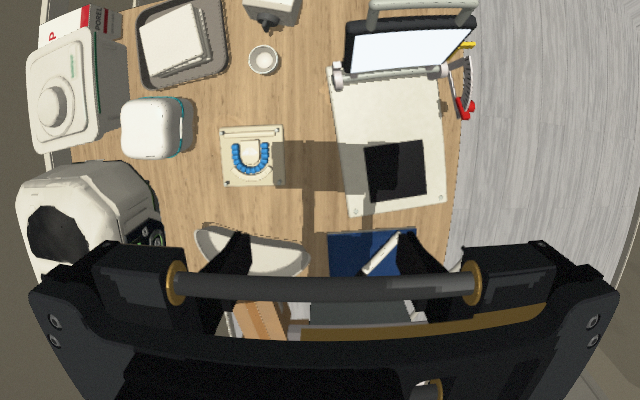

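The wrist view shows the splint at (250,157), pad at (395,171), red clip at (466,108), and yellow pointer at (468,45).

```bash
python3 - <<'E'
from h import *
im=cv2.imread("pics/w1.png")[:,:,::-1];hsv=cv2.cvtColor(im,cv2.COLOR_RGB2HSV);n="wrist";m=imaging.camera_model(n)
H,S,V=[hsv[:,:,i].astype(int) for i in range(3)]
def rect(c,z):
    P=np.array([onz(n,p[0],z,m)[:2] for p in c])*1000
    r=cv2.minAreaRect(P.astype(np.float32));return np.round(np.r_[r[0],r[1],r[2]],1),np.round(cv2.boxPoints(r),1).tolist()
c=blobs((H>95)&(H<125)&(S>90),(222,130,285,185))[0]
for z in (.016,.023):print("splint",z,*rect(c,z))
k=cv2.morphologyEx((V<75).astype(np.uint8),cv2.MORPH_OPEN,np.ones((3,3)))
c=blobs(k,(350,125,440,212))[0];print("pad",*rect(c,.014))
k=((V>110)&(S<75)).astype(np.uint8)
k=cv2.morphologyEx(((V>145)).astype(np.uint8),cv2.MORPH_OPEN,np.ones((3,3)))
g=cv2.cvtColor(im,cv2.COLOR_RGB2GRAY)
for c in blobs(((H<8)|(H>172))&(S>130),(445,80,490,130),2)[:3]: print("red",cv2.contourArea(c),c[:,0].mean(0),c[:,0].min(0),c[:,0].max(0))
for c in blobs((H>18)&(H<34)&(S>120),(450,35,490,80),2)[:3]: print("yel",cv2.contourArea(c),c[:,0].mean(0),c[:,0].min(0),c[:,0].max(0))
z=lambda a:cv2.resize(a,(400,600*400//400),interpolation=cv2.INTER_CUBIC)
a=im[30:130,430:490];b=im[110:210,210:300]
cv2.imwrite("pics/c2.png",np.hstack([cv2.resize(a,(340,560),interpolation=cv2.INTER_CUBIC),cv2.resize(b,(450,500),interpolation=cv2.INTER_CUBIC) if 0 else np.vstack([cv2.resize(b,(450,500),interpolation=cv2.INTER_CUBIC),np.zeros((60,450,3),np.uint8)])])[:,:,::-1])
E
```

```text
splint 0.016 [4.983e+02 1.952e+02 4.500e+01 5.590e+01 3.000e-01] [[475.70001220703125, 223.10000610351562], [476.0, 167.10000610351562], [521.0, 167.39999389648438], [520.7000122070312, 223.3000030517578]]
splint 0.023 [4.996e+02 1.935e+02 4.430e+01 5.510e+01 3.000e-01] [[477.29998779296875, 220.89999389648438], [477.6000061035156, 165.8000030517578], [521.9000244140625, 166.10000610351562], [521.5999755859375, 221.1999969482422]]
pad [478.2 -24.2  87.1  90.8   9.2] [[427.8999938964844, 13.600000381469727], [442.5, -76.0], [528.4000244140625, -62.099998474121094], [513.7999877929688, 27.600000381469727]]
red 164.0 [464.4375 107.8375] [455  97] [474 119]
yel 101.0 [461.62068966  47.86206897] [450  41] [475  58]
```

View pics/c2.png

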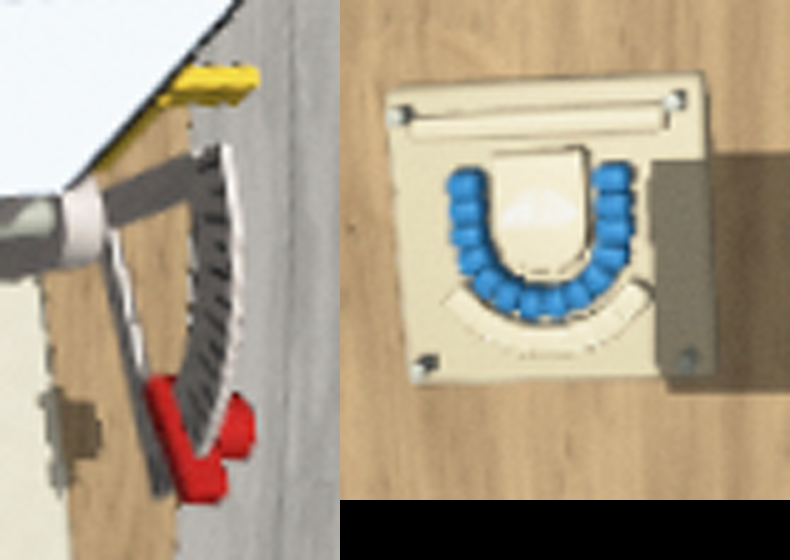

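```bash
python3 - <<'E'
from h import *
n="wrist";m=imaging.camera_model(n)
px={"TL":(219.6,127),"TR":(283,124.4),"BL":(224.4,186.4),"BR":(284.4,184.8)}
P={k:onz(n,p,.01,m)*1000 for k,p in px.items()}
for k in P: print(k,P[k].round(1))
a=lambda u,v:np.degrees(np.arctan2(*(P[v]-P[u])[[1,0]]))
print("mould c",sum(P.values())/4,"yaw",a("BL","TL"),a("BR","TR"),a("TR","TL")-90,a("BR","BL")-90)
for p in ((235,142.5),(264.6,141.7)): print("limb",(onz(n,p,.022,m)*1000).round(1))
yaw=np.radians(9.2);R=np.array([[np.cos(yaw),-np.sin(yaw),0],[np.sin(yaw),np.cos(yaw),0],[0,0,1]])
pad=np.array([.4782,-.0242,0]);hin=pad+R@[.145,0,.062];print("hinge",hin)
def loc(o,d): return R.T@(o-hin),R.T@d
f=lambda x,y:((x/340*60)+430,y/560*100+30)
# pointer tip: expected plane through the hinge along y at 105deg
th=np.radians(105);nn=np.array([np.sin(th),0,np.cos(th)])  # panel dir (-cos,0,sin)
for q in ((257,85),(250,103),(245,72)):
    o,d=loc(*ray(n,f(*q),m));t=-(o@nn)/(d@nn);x=(o+t*d)*1000;print("ptr",x.round(1),np.hypot(x[0],x[2]))
for q in ((205,500),(222,495),(190,500),(155,380),(250,440),(235,400)):
    o,d=loc(*ray(n,f(*q),m))
    for y in (-.076,-.08,-.085):
        t=(y-o[1])/d[1];x=(o+t*d)*1000;print("red",q,y,x.round(1),np.hypot(x[0],x[2]).round(1),np.degrees(np.arctan2(x[2],-x[0])).round(1))
ms=imaging.camera_model("scene")
for q in ((355,141),(359,145),(358,147),(329,118)):  # scene px
    o,d=loc(*ray("scene",q,ms))
    for y in (-.08,-.085):
        t=(y-o[1])/d[1];x=(o+t*d)*1000;print("scene red",q,y,x.round(1),np.hypot(x[0],x[2]).round(1),np.degrees(np.arctan2(x[2],-x[0])).round(1))
E
```

```text
TL [546.8 242.3  10. ]
TR [547.3 144.6  10. ]
BL [453.3 241.3  10. ]
BR [455.3 145.   10. ]
mould c [500.67269999 193.29278289  10.        ] yaw 0.651600122545879 -0.24979154996590464 0.2717183617573937 1.2112252834897106
limb [523.6 215.4  22. ]
limb [523.6 170.6  22. ]
hinge [ 0.62133476 -0.00101723  0.062     ]
ptr [ 19.6 -88.6  73. ] 75.55704595412932
ptr [ 17.  -91.5  63.5] 65.73645851652692
ptr [ 21.3 -82.7  79.6] 82.40221289130123
red (205, 500) -0.076 [-67.6 -76.   50.4] 84.3 36.7
red (205, 500) -0.08 [-68.5 -80.   42. ] 80.4 31.5
red (205, 500) -0.085 [-69.7 -85.   31.6] 76.6 24.4
red (222, 495) -0.076 [-65.8 -76.   59.1] 88.5 41.9
red (222, 495) -0.08 [-66.8 -80.   51. ] 84.0 37.4
red (222, 495) -0.085 [-67.9 -85.   40.8] 79.2 31.0
red (190, 500) -0.076 [-68.1 -76.   42.6] 80.4 32.0
red (190, 500) -0.08 [-69.1 -80.   34.1] 77.1 26.2
red (190, 500) -0.085 [-70.3 -85.   23.4] 74.1 18.4
red (155, 380) -0.076 [-41.5 -76.   30. ] 51.2 35.8
red (155, 380) -0.08 [-41.9 -80.   21.1] 46.9 26.8
red (155, 380) -0.085 [-42.3 -85.   10.1] 43.5 13.4
red (250, 440) -0.076 [-53.4 -76.   74.5] 91.7 54.4
red (250, 440) -0.08 [-54.  -80.   66.7] 85.9 51.0
red (250, 440) -0.085 [-54.8 -85.   57. ] 79.1 46.1
red (235, 400) -0.076 [-45.3 -76.   69.4] 82.9 56.8
red (235, 400) -0.08 [-45.8 -80.   61.5] 76.6 53.3
red (235, 400) -0.085 [-46.3 -85.   51.6] 69.3 48.1
scene red (355, 141) -0.08 [-53.8 -80.   48.2] 72.3 41.9
scene red (355, 141) -0.085 [-50.9 -85.   43.4] 66.9 40.5
scene red (359, 145) -0.08 [-64.1 -80.   41.6] 76.4 33.0
scene red (359, 145) -0.085 [-61.3 -85.   36.8] 71.5 31.0
scene red (358, 147) -0.08 [-61.8 -80.   34.9] 71.0 29.5
scene red (358, 147) -0.085 [-59. -85.  30.] 66.2 27.0
scene red (329, 118) -0.08 [ 12.9 -80.   83. ] 84.0 98.8
scene red (329, 118) -0.085 [ 16.2 -85.   78.4] 80.1 101.7
```

drive_tool(
  deltas="87 10 106 0 0.01;87 10 106 0 0.01;87 10 106 0 0.01;87 10 106 -50 0.01;87 10 106 -100 0.01;87 10 106 -150 0.01;87 10 106 -200 0.01;87 10 106 -250 0.01;87 10 106 -250 0.01;87 10 106 -250 0.01",
)

```text
time_s: 3.15
position: [0.507, 0.1919, 0.0523]
tcp_rot: [[1.0, 0.009, -0.003], [0.009, -1.0, -0.001], [-0.003, 0.001, -1.0]]
force: [0.9, -0.8, 0.8]
opening: 1.002
grasp_force: 0.0
```

```bash
python3 - <<'E'
from h import *
s=bot.read_state();print(s["time_s"],s["position"],s["tcp_rot"][:,1])
m=imaging.camera_model("wrist")
im=imaging.capture("wrist");cv2.imwrite("pics/w2.png",im[:,:,::-1])
hsv=cv2.cvtColor(im,cv2.COLOR_RGB2HSV);H,S,V=[hsv[:,:,i].astype(int) for i in range(3)]
for c in blobs((H>95)&(H<125)&(S>90),(150,0,500,330),200)[:3]:
  for z in (.017,.023):
    P=np.array([onz("wrist",p[0],z,m)[:2] for p in c])*1000;print(z,cv2.contourArea(c),P.min(0),P.max(0))
    for lo in range(490,530,5):
        q=P[(P[:,0]>lo)&(P[:,0]<lo+5)];print(lo,q[:,1].min().round(1),q[:,1].max().round(1)) if len(q) else 0
E
```

```text
3.15 [0.50700914 0.19193397 0.05231452] [ 8.52935677e-03 -9.99963378e-01  7.01629674e-04]
0.017 2228.0 [474.27693579 168.01590004] [524.04222039 224.56868804]
490 169.2 222.5
495 168.0 224.3
500 168.1 224.2
505 168.3 224.6
510 168.5 224.4
515 168.1 224.2
520 169.0 223.3
0.023 2228.0 [477.80878479 168.73942185] [526.05894948 223.57044223]
490 171.1 220.9
495 169.9 222.0
500 168.7 223.3
505 168.9 223.6
510 169.1 223.5
515 168.8 223.3
520 168.9 223.1
525 171.1 216.9
```

View pics/w2.png

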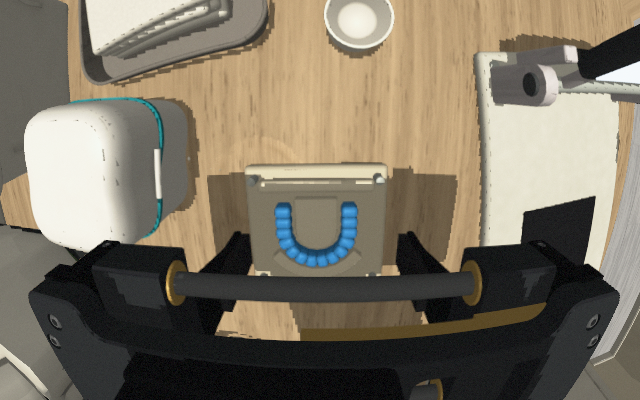

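The splint is at (316,235) between the open fingers. Measured outline is 50 x 56 mm, centred at (499,196), which matches the given size. I descend and check.

drive_tool(
  deltas="87 0 2 0 0;87 0 2 -15 0;87 0 2 -30 0;87 0 2 -36 0;87 0 2 -40 0;87 0 2 -40 0;87 0 2 -40 0",
)

```text
time_s: 3.9
position: [0.5079, 0.196, 0.0136]
tcp_rot: [[1.0, 0.011, 0.002], [0.011, -1.0, 0.0], [0.002, -0.0, -1.0]]
force: [0.5, 0.1, 1.0]
opening: 0.999
grasp_force: 0.0
```

drive_tool(
  deltas="87 0 0 -1.5 0;50 0 0 -1.5 0;50 0 0 -1.5 0;50 0 0 -1.5 0;50 0 0 -1.5 0;50 0 0 -1.5 0;50 0 0 -1.5 0;50 0 0 -1.5 0",
)

```text
time_s: 4.7
position: [0.5072, 0.1958, 0.011]
tcp_rot: [[1.0, 0.011, -0.0], [0.011, -1.0, -0.0], [-0.0, 0.0, -1.0]]
force: [-0.5, -0.0, -0.3]
opening: 0.639
grasp_force: 30.0
```

drive_tool(
  deltas="50 0 0 8 0;50 0 0 16 0;50 0 0 30 0;50 0 0 60 0;50 0 0 90 0;50 -5 -30 90 0.03;50 -10 -70 90 0.06;50 -15 -110 90 0.1;50 -21 -150 90 0.15;50 -21 -185 90 0.15;50 -21 -219 90 0.15;50 -21 -219 90 0.15",
)

```text
time_s: 5.9
position: [0.4877, -0.0271, 0.1024]
tcp_rot: [[0.988, 0.155, 0.004], [0.155, -0.988, -0.002], [0.003, 0.002, -1.0]]
force: [0.1, 0.6, 0.1]
opening: 0.641
grasp_force: 30.0
```

```bash
python3 - <<'E'
from h import *
s=bot.read_state();print(s["time_s"],s["position"],s["tcp_rot"][:,1],s["opening"],s["grasp_force"])
m=imaging.camera_model("wrist")
im=imaging.capture("wrist");cv2.imwrite("pics/w3.png",im[:,:,::-1])
E
```

```text
5.9 [ 0.4877039  -0.02705173  0.10243798] [ 0.15514406 -0.9878891   0.00233373] 0.6407052560728177 29.999165162444115
```

View pics/w3.png

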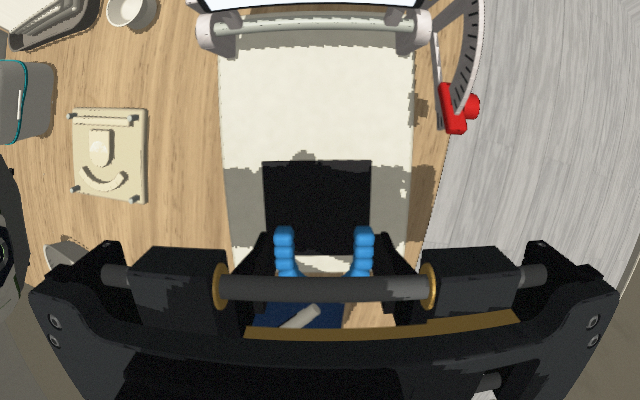

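The mould is empty and the splint is held level, limb ends at (284,229) and (363,229). The pad's far edge runs from (262,161) to (371,160).

```bash
python3 - <<'E'
from h import *
n="wrist";m=imaging.camera_model(n);im=cv2.imread("pics/w3.png")[:,:,::-1]
g=cv2.cvtColor(im,cv2.COLOR_RGB2GRAY).astype(int)
W=lambda p,z:onz(n,p,z,m)*1000
# pad edge by gradient on rows / columns
L=[];Rr=[];F=[]
for r in range(170,222,4):
    L.append(W((255+np.argmax(g[r,255:272]-g[r,257:274])+1.0,r),.014)); Rr.append(W((362+np.argmax(g[r,364:382]-g[r,362:380])+1.0,r),.014))
for c in list(range(272,290,3))+list(range(322,364,4)):
    F.append(W((c,152+np.argmax(g[152:168,c]-g[154:170,c])+1.0),.014))
for nm,A in (("L",L),("R",Rr),("F",F)):
    A=np.array(A,np.float32)[:,:2];v=cv2.fitLine(A,cv2.DIST_HUBER,0,.01,.01).ravel();print(nm,A.mean(0),np.degrees(np.arctan2(v[1],v[0])),A.round(0)[[0,-1]].tolist())
s=bot.read_state();z=s["position"][2]
for p in ((284,226),(363,226)): print(W(p,z+.01))
hsv=cv2.cvtColor(im,cv2.COLOR_RGB2HSV);H,S,V=[hsv[:,:,i].astype(int) for i in range(3)]
for c in blobs(((H<8)|(H>172))&(S>130),(430,70,490,140),2)[:3]: print("red",cv2.contourArea(c),c[:,0].min(0),c[:,0].max(0))
# left/right housing of hinge ends
for p in ((197,28),(430,28),(206,28),(422,28)): print("hinge px",p,W(p,.062))
E
```

```text
L [485.315    25.75981] 9.314989 [[506.0, 29.0], [464.0, 22.0]]
R [499.48212 -64.39916] 9.002 [[520.0, -61.0], [478.0, -68.0]]
F [522.1301   -17.637884] -80.82157 [[515.0, 21.0], [528.0, -52.0]]
[501.95644863  -2.31126158 112.21954694]
[508.51714021 -44.06572544 112.21954694]
red 1012.5 [438  82] [479 134]
hinge px (197, 28) [610.82859988  80.0662259   62.        ]
hinge px (430, 28) [633.29594123 -74.87339759  62.        ]
hinge px (206, 28) [610.93540235  73.27917507  62.        ]
hinge px (422, 28) [631.72524331 -69.33677921  62.        ]
```

drive_tool(
  deltas="50 0 2 0 0.005;50 0 2 -30 0.005;50 0 2 -55 0.005;50 0 2 -70 0.005;50 0 2 -78 0.005;50 0 2 -83 0.005;50 0 2 -85 0.005;50 0 2 -85 0.005;50 0 2 -85 0.005",
)

```text
time_s: 6.85
position: [0.4867, -0.0212, 0.0166]
tcp_rot: [[0.986, 0.165, 0.001], [0.165, -0.986, -0.0], [0.001, 0.001, -1.0]]
force: [0.9, 0.3, 0.2]
opening: 0.641
grasp_force: 30.0
```

drive_tool(
  deltas="50 0 0 -1 0;50 0 0 -1.5 0;50 0 0 -1.5 0",
)

```text
time_s: 7.15
position: [0.4865, -0.0213, 0.015]
tcp_rot: [[0.986, 0.165, 0.001], [0.165, -0.986, -0.0], [0.001, 0.0, -1.0]]
force: [1.1, 0.6, 3.3]
opening: 0.639
grasp_force: 30.0
```

drive_tool(
  deltas="60 0 0 0 0;70 0 0 0 0;80 0 0 0 0;80 0 0 0 0;80 0 0 10 0;80 0 0 40 0;80 0 0 80 0;80 0 0 120 0;80 0 0 120 0;80 0 0 120 0",
)

```text
time_s: 8.15
position: [0.4867, -0.0213, 0.1359]
tcp_rot: [[0.986, 0.165, 0.003], [0.165, -0.986, -0.001], [0.003, 0.001, -1.0]]
force: [-0.0, 0.8, -0.1]
opening: 0.916
grasp_force: 0.0
```

```bash
python3 - <<'E'
from h import *
s=bot.read_state();print(s["time_s"],s["position"],s["opening"])
n="wrist";m=imaging.camera_model(n)
im=imaging.capture(n);cv2.imwrite("pics/w4.png",im[:,:,::-1])
hsv=cv2.cvtColor(im,cv2.COLOR_RGB2HSV);H,S,V=[hsv[:,:,i].astype(int) for i in range(3)]
for c in blobs((H>95)&(H<125)&(S>120),(240,100,420,330),100)[:2]:
    P=np.array([onz(n,p[0],.021,m)[:2] for p in c])*1000;r=cv2.minAreaRect(P.astype(np.float32));print(cv2.contourArea(c),r,c[:,0].min(0),c[:,0].max(0))
for c in blobs(((H<8)|(H>172))&(S>130),(400,20,560,200),2)[:3]: print("red",cv2.contourArea(c),c[:,0].min(0),c[:,0].max(0))
a=cv2.resize(im[0:100,400:520],(480,400),interpolation=cv2.INTER_CUBIC)
cv2.imwrite("pics/c4.png",np.vstack([np.hstack([a,np.zeros((400,160,3),np.uint8)]),im[100:300]])[:,:,::-1])
E
```

```text
8.15 [ 0.48669117 -0.02128568  0.1358939 ] 0.9159409122559474
1373.5 ((478.3807678222656, -23.704151153564453), (48.68614196777344, 57.34392547607422), 9.45267105102539) [293 176] [354 225]
1014.0 ((340.322265625, -30.605079650878906), (37.67924118041992, 77.2804183959961), 13.161419868469238) [278 303] [343 329]
red 712.0 [430  87] [464 130]
```

View pics/c4.png

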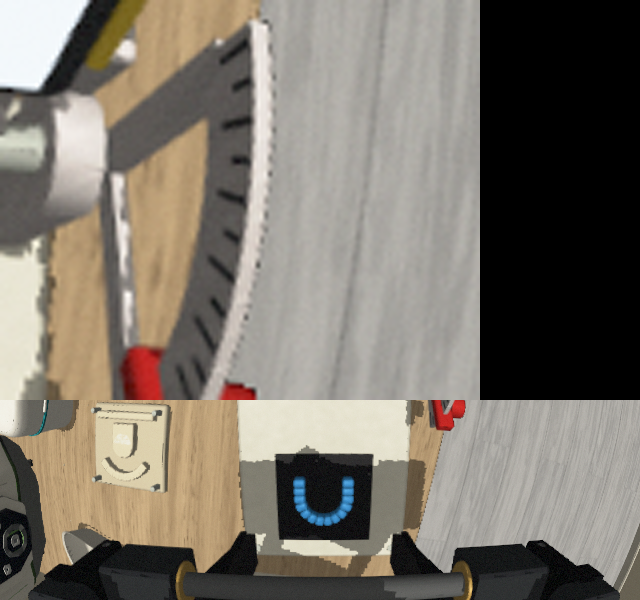

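The splint lies centred on the pad: (478.4,-23.7) at 9.45°, against the pad at (478,-22) and 9.2°. Now a sideways look at the red clip.

drive_tool(
  deltas="80 0 -50 10 0;80 0 -100 20 0;80 0 -150 30 0;80 0 -200 30 0;80 10 -250 30 0;80 40 -270 30 0;80 80 -270 30 0;80 80 -270 30 0;80 80 -270 30 0",
)

```text
time_s: 9.1
position: [0.5652, -0.2902, 0.1619]
tcp_rot: [[0.986, 0.166, -0.004], [0.166, -0.986, 0.003], [-0.004, -0.004, -1.0]]
force: [-0.1, 1.0, 0.1]
opening: 0.916
grasp_force: 0.0
```

```bash
python3 - <<'E'
from h import *
import json
n="wrist";m=imaging.camera_model(n)
s=bot.read_state();print(s["time_s"],s["position"])
im=imaging.capture(n);cv2.imwrite("pics/w5.png",im[:,:,::-1]);json.dump({k:np.array(v).tolist() for k,v in m.items()},open("w5.json","w"))
print(np.round(m["T"],3).tolist())
hsv=cv2.cvtColor(im,cv2.COLOR_RGB2HSV);H,S,V=[hsv[:,:,i].astype(int) for i in range(3)]
c=blobs(((H<8)|(H>172))&(S>130),(0,0,640,300),20)[0]; a,b=c[:,0].min(0),c[:,0].max(0);print("red",a,b)
for d in blobs((H>18)&(H<34)&(S>150),(0,0,640,300),8)[:3]: print("yel",cv2.contourArea(d),d[:,0].min(0),d[:,0].max(0))
x0=max(0,int((a+b)[0]/2)-65);y0=max(0,int((a+b)[1]/2)-75);print(x0,y0)
cv2.imwrite("pics/c5.png",cv2.resize(im[y0:y0+100,x0:x0+130],(780,600),interpolation=cv2.INTER_CUBIC)[:,:,::-1])
E
```

```text
9.1 [ 0.56523245 -0.29023575  0.16187516]
[[0.165, -0.939, -0.301, 0.648], [-0.986, -0.159, -0.047, -0.278], [-0.003, 0.305, -0.952, 0.324], [0.0, 0.0, 0.0, 1.0]]
red [ 95 139] [120 172]
yel 357.0 [50 68] [85 87]
yel 24.5 [176 281] [184 299]
yel 18.0 [178 264] [191 271]
42 80
```

View pics/c5.png

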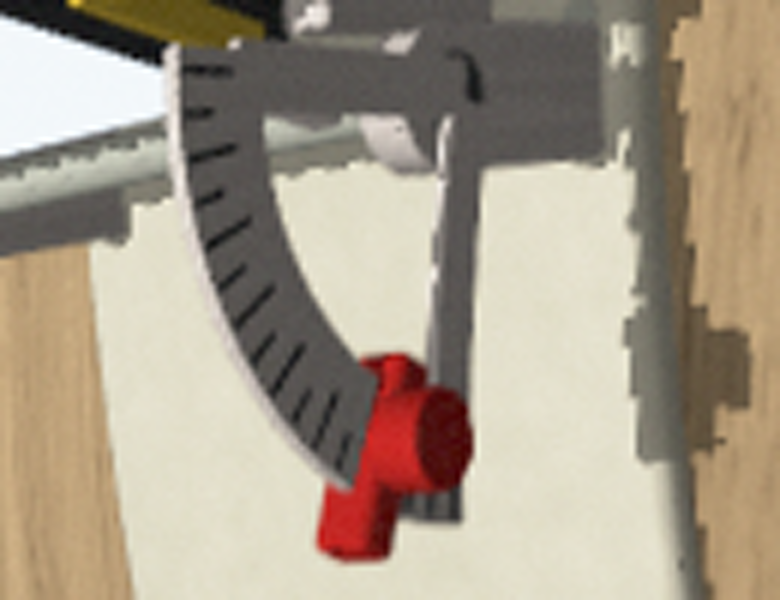

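The side view shows the clip clearly. It is a radial red bar whose outer end centre is at crop (355,550), i.e. image (101,172), with its screw toward -y. I triangulate the end with the earlier wrist views.

```bash
python3 - <<'E'
from h import *
import json
m5=json.load(open("w5.json"));s=bot.read_state()
Tt=lambda R,p:np.vstack([np.c_[R,p],[0,0,0,1]])
X=np.linalg.inv(Tt(s["tcp_rot"],s["position"]))@np.array(imaging.camera_model("wrist")["T"])
def mk(R,p):
    U,_,V=np.linalg.svd(np.array(R));return dict(m5,T=Tt(U@V,p)@X)
m1=mk([[.99999548,.0026195,-.00147393],[.00261797,-.99999603,-.00104017],[-.00147665,.0010363,-1]],[.49733699,.08755659,.30177357])
m3=mk([[.988,.15514406,.004],[.155,-.9878891,-.002],[.003,.00233373,-1]],[.4877039,-.02705173,.10243798])
m4=mk([[.986,.165,.003],[.165,-.986,-.001],[.003,.001,-1]],[.48669117,-.02128568,.1358939])
ms={"w1":m1,"w3":m3,"w4":m4,"w5":m5}
px={}
for k,box in (("w1",(445,80,490,130)),("w3",(430,70,490,140)),("w4",(420,80,480,135)),("w5",(85,130,130,180))):
    im=cv2.imread(f"pics/{k}.png")[:,:,::-1];hsv=cv2.cvtColor(im,cv2.COLOR_RGB2HSV);H,S,V=[hsv[:,:,i].astype(int) for i in range(3)]
    c=blobs(((H<8)|(H>172))&(S>130),box)[0][:,0];b=c[:,1].max();q=c[c[:,1]>=b-1];px[k]=((q[:,0].min()+q[:,0].max())/2,b-.0);print(k,px[k],q[:,0].min(),q[:,0].max())
y=np.radians(9.2);R=np.array([[np.cos(y),-np.sin(y),0],[np.sin(y),np.cos(y),0],[0,0,1]])
hin=np.array([.6213,.0012,.062])
def rep(nm,x):
    l=R.T@(x-hin)*1000;print(nm,(x*1000).round(1),l.round(1),"r",np.hypot(l[0],l[2]).round(1),"ang",np.degrees(np.arctan2(l[2],-l[0])).round(1))
rays={k:ray("wrist",px[k],ms[k]) for k in px};rays["scene"]=ray("scene",(359,146));rays["top"]=ray("top",(394.5,186))
for S in (["w1","w5"],["w3","w5"],["w4","w5"],["w1","w3","w4","w5"],["w1","w3","w4","w5","scene"]):
    x,r=tri([rays[k] for k in S]);rep(S,x);print(np.round(np.array(r)*1000,1))
for yy in (-.076,-.08,-.084):
  for nm,q in (("end",(101.2,171.7)),("screw",(42+443/6,80+438/6)),("arcTop",(42+178/6,80+50/6)),("arcLow",(42+345/6,80+487/6)),("ax",(42+470/6,80+75/6))):
    o,d=ray("wrist",q,m5);o,d=R.T@(o-hin),R.T@d;x=o+d*(yy-o[1])/d[1];rep((nm,yy),R@x+hin)
E
```

```text
w1 (np.float64(464.5), np.float64(119.0)) 461 468
w3 (np.float64(454.5), np.float64(134.0)) 447 462
w4 (np.float64(443.5), np.float64(130.0)) 437 450
w5 (np.float64(100.5), np.float64(172.0)) 95 106
['w1', 'w5'] [567.3 -88.7 101.7] [-67.7 -80.1  39.7] r 78.4 ang 30.4
[0.1 0.1]
['w3', 'w5'] [567.  -89.3 102.3] [-68.1 -80.6  40.3] r 79.1 ang 30.6
[0.6 0.6]
['w4', 'w5'] [567.  -89.3 102.4] [-68.1 -80.7  40.4] r 79.1 ang 30.7
[0.6 0.6]
['w1', 'w3', 'w4', 'w5'] [566.9 -89.2 102.1] [-68.2 -80.5  40.1] r 79.1 ang 30.5
[0.7 0.6 0.6 0.7]
['w1', 'w3', 'w4', 'w5', 'scene'] [567.3 -88.7 102.9] [-67.7 -80.1  40.9] r 79.1 ang 31.2
[0.6 1.  1.  0.8 1.8]
('end', -0.076) [565.8 -84.8  96.1] [-68.6 -76.   34.1] r 76.6 ang 26.4
('screw', -0.076) [577.9 -82.8  69.2] [-56.3 -76.    7.2] r 56.7 ang 7.3
('arcTop', -0.076) [641.8 -72.5 125.5] [  8.5 -76.   63.5] r 64.0 ang 97.6
('arcLow', -0.076) [575.6 -83.2  96.4] [-58.6 -76.   34.4] r 68.0 ang 30.4
('ax', -0.076) [636.4 -73.3  53.5] [  3.  -76.   -8.5] r 9.0 ang -109.5
('end', -0.08) [567.4 -88.6 100.5] [-67.6 -80.   38.5] r 77.8 ang 29.7
('screw', -0.08) [579.3 -86.6  74.2] [-55.5 -80.   12.2] r 56.9 ang 12.4
('arcTop', -0.08) [642.  -76.5 129.4] [  8.  -80.   67.4] r 67.8 ang 96.7
('arcLow', -0.08) [577.  -87.  100.8] [-57.8 -80.   38.8] r 69.7 ang 33.9
('ax', -0.08) [636.6 -77.4  58.8] [  2.6 -80.   -3.2] r 4.1 ang -129.0
('end', -0.084) [569.  -92.4 105. ] [-66.6 -84.   43. ] r 79.3 ang 32.8
('screw', -0.084) [580.7 -90.5  79.2] [-54.8 -84.   17.2] r 57.4 ang 17.5
('arcTop', -0.084) [642.1 -80.5 133.2] [  7.4 -84.   71.2] r 71.6 ang 96.0
('arcLow', -0.084) [578.4 -90.8 105.3] [-57.1 -84.   43.3] r 71.6 ang 37.2
('ax', -0.084) [636.9 -81.4  64.1] [  2.2 -84.    2.1] r 3.0 ang 135.5
```

```bash
python3 - <<'E'
from h import *
import json
m5=json.load(open("w5.json"));s=bot.read_state();print(s["joint_positions"],s["position"])
Tt=lambda R,p:np.vstack([np.c_[R,p],[0,0,0,1]])
X=np.linalg.inv(Tt(s["tcp_rot"],s["position"]))@np.array(imaging.camera_model("wrist")["T"])
m1=dict(m5,T=Tt(np.array([[.99999548,.0026195,-.00147393],[.00261797,-.99999603,-.00104017],[-.00147665,.0010363,-1]]),[.49733699,.08755659,.30177357])@X)
y=np.radians(9.2);R=np.array([[np.cos(y),-np.sin(y),0],[np.sin(y),np.cos(y),0],[0,0,1]]);hin=np.array([.6213,.0012,.062])
for k,m,box in (("w1",m1,(450,35,490,60)),("w5",m5,(40,60,95,95))):
    im=cv2.imread(f"pics/{k}.png")[:,:,::-1];hsv=cv2.cvtColor(im,cv2.COLOR_RGB2HSV);H,S,V=[hsv[:,:,i].astype(int) for i in range(3)]
    c=blobs((H>18)&(H<34)&(S>120),box)[0][:,0];b=c[:,0].max();q=c[c[:,0]>=b-1];p=q.mean(0);print(k,p,q.min(0),q.max(0))
    if k=="w1":r1=ray("wrist",p,m)
    else:r5=ray("wrist",p,m)
x,r=tri([r1,r5]);l=R.T@(x-hin)*1000;print("tip",l,np.hypot(l[0],l[2]),np.degrees(np.arctan2(l[2],-l[0])),r)
x,r=tri([ray("scene",(276,88)),ray("top",(428,33))]);print("counter corner",x,r)
# bar in w1: line at z .228
for p in ((370,10),(475,3)): print("bar",onz("wrist",p,.228,m1))
for p in ((331,124),(378,119)): print("bar top",onz("top",p,.228))
E
```

```text
[-3.72451404e+01  3.50395125e+01  8.36232613e+01 -1.62354229e-02
  6.16612253e+01  4.32303198e+01] [ 0.56453963 -0.28986815  0.16217337]
w1 [474.5  43.5] [474  42] [475  45]
w5 [85.33333333 84.66666667] [85 84] [86 85]
tip [ 15.94011821 -93.04205025  64.63608507] 66.57259843288453 103.85346913118615 [np.float64(0.00726565101785125), np.float64(0.007265651017851241)]
counter corner [ 0.93573846 -0.18068996  0.04235604] [np.float64(9.222801326651295e-05), np.float64(9.222801326644899e-05)]
bar [0.65338329 0.05179993 0.228     ]
bar [ 0.67176276 -0.03675926  0.228     ]
bar top [0.66285666 0.04688276 0.228     ]
bar top [ 0.67284635 -0.0366825   0.228     ]
```

drive_tool(
  deltas="80 0 0 50 0.1;80 0 0 100 0.25;80 0 0 135 0.4;80 20 50 135 0.55;80 40 100 135 0.7;80 60 150 135 0.85;80 80 200 135 1.0;80 100 250 135 1.15;80 100 298 135 1.3;80 100 298 135 1.45;80 100 298 135 1.565;80 100 298 135 1.565",
)

```text
time_s: 10.35
position: [0.6644, 0.0081, 0.2984]
tcp_rot: [[-0.161, 0.987, -0.003], [0.987, 0.161, 0.0], [0.001, -0.003, -1.0]]
force: [-0.9, 0.2, -0.5]
opening: 0.919
grasp_force: 0.0
```

drive_tool(
  deltas="60 0 0 0 0;60 0 0 0 0;60 0 0 0 0",
)

```text
time_s: 10.65
position: [0.6659, 0.006, 0.2994]
tcp_rot: [[-0.157, 0.988, -0.0], [0.988, 0.157, 0.0], [0.0, -0.0, -1.0]]
force: [0.1, 0.0, -0.6]
opening: 0.74
grasp_force: 0.0
```

```bash
python3 - <<'E'
from h import *
import json
n="wrist";m=imaging.camera_model(n)
s=bot.read_state();print(s["time_s"],s["position"],s["tcp_rot"][:,1],s["joint_positions"])
im=imaging.capture(n);cv2.imwrite("pics/w6.png",im[:,:,::-1]);json.dump({k:np.array(v).tolist() for k,v in m.items()},open("w6.json","w"));print(np.round(m["T"],3).tolist())
E
```

```text
10.65 [0.66590255 0.00597378 0.29940373] [ 9.87581707e-01  1.57105538e-01 -4.71722517e-04] [-9.07973181e+00  2.96432012e+01  7.03558013e+01 -3.01140477e-03
  8.00284648e+01 -1.81181403e+01]
[[0.988, 0.15, 0.047, 0.653], [0.157, -0.942, -0.298, 0.087], [-0.0, 0.302, -0.953, 0.461], [0.0, 0.0, 0.0, 1.0]]
```

View pics/w6.png

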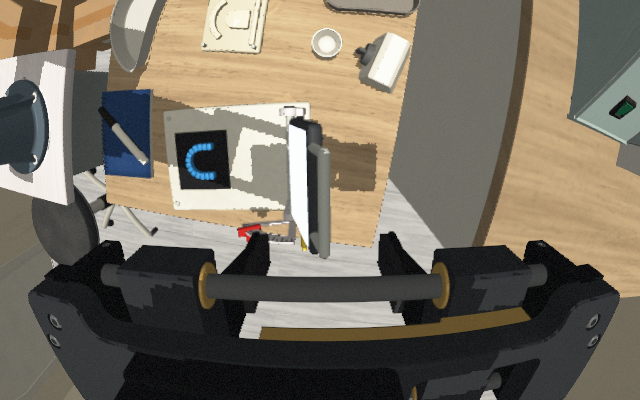

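The bar spans (319,150) to (324,255), between the finger tips at (268,240) and (382,240), so it is well centred. The splint is undisturbed on the pad.

```bash
python3 - <<'E'
from h import *
import json
m=json.load(open("w6.json"))
y=np.radians(9.2);R=np.array([[np.cos(y),-np.sin(y),0],[np.sin(y),np.cos(y),0],[0,0,1]]);hin=np.array([.6213,.0012,.062])
for p in ((319,152),(321,200),(324,254)):
    x=onz("wrist",p,.228,m);print(x*1000,R.T@(x-hin)*1000)
E
```

```text
[655.0448549   49.11148658 228.        ] [ 40.97091541  41.89999844 166.        ]
[662.49381395  11.39637597 228.        ] [ 42.29411635   3.47909659 166.        ]
[672.4487548  -35.94332345 228.        ] [ 44.55227211 -44.84324525 166.        ]
```

drive_tool(
  deltas="60 -1 1 -30 0;60 -1 1 -60 0;60 -1 1 -75 0;60 -1 1 -85 0;60 -1 1 -89 0;60 -1 1 -89 0;60 -1 1 -89 0",
)

```text
time_s: 11.4
position: [0.666, 0.0076, 0.2117]
tcp_rot: [[-0.159, 0.987, 0.002], [0.987, 0.159, -0.0], [-0.001, 0.002, -1.0]]
force: [-0.3, 0.5, 0.7]
opening: 0.689
grasp_force: 0.0
```

drive_tool(
  deltas="40 0 0 0 0;30 0 0 0 0;22 0 0 0 0;16 0 0 0 0;16 0 0 0 0",
)

```text
time_s: 11.9
position: [0.6652, 0.0078, 0.2107]
tcp_rot: [[-0.159, 0.987, 0.0], [0.987, 0.159, -0.0], [-0.0, 0.0, -1.0]]
force: [0.8, -0.2, 0.7]
opening: 0.322
grasp_force: 0.0
```

drive_tool(
  deltas="8 0 0 0 0;6 0 0 0 0;6 0 0 0 0;6 0 0 0 0;6 0 0 0 0;6 0 0 0 0",
)

```text
time_s: 12.5
position: [0.6653, 0.0078, 0.2105]
tcp_rot: [[-0.159, 0.987, 0.0], [0.987, 0.159, 0.0], [-0.0, 0.0, -1.0]]
force: [-0.4, -0.5, 0.1]
opening: 0.101
grasp_force: 30.0
```

```bash
python3 - <<'E'
import numpy as np
c=lambda t:np.array([-np.cos(np.radians(t))*.9873*172,-np.cos(np.radians(t))*.1593*172,np.sin(np.radians(t))*172])
for a,ts in ((105,[103,100,97,94,90,86,82,78,74,70,66,66]),(66,[62,58,54,50,47,44,41,39,37,35,34,34]),(34,[33,32,31,30])):
    print(a,"; ".join("6 %.1f %.1f %.1f 0"%tuple(c(t)-c(a)) for t in ts))
E
```

```text
105 6 -5.8 -0.9 1.5 0; 6 -14.5 -2.3 3.2 0; 6 -23.3 -3.8 4.6 0; 6 -32.1 -5.2 5.4 0; 6 -44.0 -7.1 5.9 0; 6 -55.8 -9.0 5.4 0; 6 -67.6 -10.9 4.2 0; 6 -79.3 -12.8 2.1 0; 6 -90.8 -14.6 -0.8 0; 6 -102.0 -16.5 -4.5 0; 6 -113.0 -18.2 -9.0 0; 6 -113.0 -18.2 -9.0 0
66 6 -10.7 -1.7 -5.3 0; 6 -20.9 -3.4 -11.3 0; 6 -30.7 -5.0 -18.0 0; 6 -40.1 -6.5 -25.4 0; 6 -46.7 -7.5 -31.3 0; 6 -53.1 -8.6 -37.6 0; 6 -59.1 -9.5 -44.3 0; 6 -62.9 -10.1 -48.9 0; 6 -66.6 -10.7 -53.6 0; 6 -70.0 -11.3 -58.5 0; 6 -71.7 -11.6 -60.9 0; 6 -71.7 -11.6 -60.9 0
34 6 -1.6 -0.3 -2.5 0; 6 -3.2 -0.5 -5.0 0; 6 -4.8 -0.8 -7.6 0; 6 -6.3 -1.0 -10.2 0
```

drive_tool(
  deltas="6 -6 -1 1.5 0;6 -14.5 -2.3 3 0;6 -23 -4 4.5 0;6 -32 -5 5.5 0;6 -44 -7 6 0;6 -56 -9 5.5 0;6 -67.5 -11 4 0;6 -79 -13 2 0;6 -91 -14.5 -1 0;6 -102 -16.5 -4.5 0;6 -113 -18 -9 0;6 -113 -18 -9 0",
)

```text
time_s: 13.7
position: [0.5495, -0.0109, 0.2014]
tcp_rot: [[-0.159, 0.987, -0.004], [0.987, 0.159, -0.001], [-0.001, -0.004, -1.0]]
force: [-1.5, -1.5, 2.5]
opening: 0.103
grasp_force: 30.0
```

drive_tool(
  deltas="6 -10.5 -2 -5 0;6 -21 -3.5 -11 0;6 -31 -5 -18 0;6 -40 -6.5 -25.5 0;6 -47 -7.5 -31 0;6 -53 -8.5 -37.5 0;6 -59 -9.5 -44 0;6 -63 -10 -49 0;6 -66.5 -10.5 -53.5 0;6 -70 -11 -58.5 0;6 -71.5 -11.5 -61 0;6 -71.5 -11.5 -61 0",
)

```text
time_s: 14.9
position: [0.4805, -0.0217, 0.1401]
tcp_rot: [[-0.159, 0.987, -0.001], [0.987, 0.159, 0.0], [0.0, -0.001, -1.0]]
force: [1.0, -1.9, -0.4]
opening: 0.1
grasp_force: 30.0
```

drive_tool(
  deltas="6 0 0 0 0;6 0 0 0 0;6 0 0 0 0",
)

```text
time_s: 15.2
position: [0.4808, -0.0217, 0.1407]
tcp_rot: [[-0.159, 0.987, 0.0], [0.987, 0.159, -0.0], [-0.0, 0.0, -1.0]]
force: [1.0, -1.4, -1.1]
opening: 0.103
grasp_force: 30.0
```

```bash
python3 - <<'E'
from h import *
s=bot.read_state();print(s["time_s"],s["position"],s["force"],s["opening"])
y=np.radians(9.2);R=np.array([[np.cos(y),-np.sin(y),0],[np.sin(y),np.cos(y),0],[0,0,1]]);hin=np.array([.6213,.0012,.062])
b=R.T@(s["position"]+[0,0,.0176]-hin)*1000;print("bar",b,np.hypot(b[0],b[2]),np.degrees(np.arctan2(b[2],-b[0])))
for n,box in (("scene",(310,100,400,180)),("top",(370,130,420,230)),("wrist",(0,0,640,400))):
    m=imaging.camera_model(n);im=imaging.capture(n);cv2.imwrite(f"pics/{n}7.png",im[:,:,::-1]);np.save(f"{n}7T.npy",m["T"])
    hsv=cv2.cvtColor(im,cv2.COLOR_RGB2HSV);H,S,V=[hsv[:,:,i].astype(int) for i in range(3)]
    for nm,mk in (("red",((H<8)|(H>172))&(S>130)),("yel",(H>18)&(H<34)&(S>130))):
        for c in blobs(mk,box,2)[:4]:
            c=c[:,0];print(n,nm,len(c),"min",c.min(0),"max",c.max(0),"mean",c.mean(0).round(1),"right",c[c[:,0].argmax()],"bot",c[c[:,1].argmax()])
E
```

```text
15.2 [ 0.48083913 -0.02167142  0.14067905] [ 0.95943961 -1.40593378 -1.05596097] 0.10282113296057921
bar [-1.42310733e+02 -1.20160769e-01  9.62790473e+01] 171.81967190570333 34.07996341950968
scene yel 17 min [357 130] max [365 134] mean [361.2 131.9] right [365 134] bot [365 134]
top red 15 min [395 176] max [399 182] mean [397.1 178.7] right [399 181] bot [398 182]
top red 13 min [389 175] max [391 181] mean [390.  177.8] right [391 181] bot [391 181]
top yel 26 min [386 182] max [396 187] mean [391.  184.5] right [396 186] bot [390 187]
wrist yel 584 min [168 318] max [454 340] mean [311.9 330.4] right [454 332] bot [287 340]
wrist yel 105 min [291 265] max [298 313] mean [293.7 289.4] right [298 306] bot [293 313]
wrist yel 100 min [349 265] max [357 313] mean [353.6 288.6] right [357 299] bot [353 313]
```

```bash
python3 - <<'E'
from h import *
y=np.radians(9.2);R=np.array([[np.cos(y),-np.sin(y),0],[np.sin(y),np.cos(y),0],[0,0,1]]);hin=np.array([.6213,.0012,.062])
def proj(n,x):
    m=imaging.camera_model(n);p=np.linalg.inv(m["T"])@np.r_[x,1];return np.round([m["fx"]*p[0]/p[2]+m["cx"],m["fy"]*p[1]/p[2]+m["cy"]],1)
for a in (105,34.1,30.5):
    t=np.radians(a)
    for r in (71,78,84):
        print(a,r,[ (n,yy,proj(n,hin+R@[-.001*r*np.cos(t),yy,.001*r*np.sin(t)]).tolist()) for n in("scene","top") for yy in (-.065,-.08,-.09)])
for n in("scene","top"):print(n,"tri marker",proj(n,np.array([.567,-.089,.102])))
im0=cv2.imread("pics/scene0.png")[:,:,::-1];im=cv2.imread("pics/scene7.png")[:,:,::-1]
for I in (im0,im):
    hsv=cv2.cvtColor(I,cv2.COLOR_RGB2HSV)
    H,S,V=[hsv[:,:,i].astype(int) for i in range(3)]
    M=np.where(((H<10)|(H>170))&(S>90),'R',np.where((H>17)&(H<36)&(S>110),'Y',np.where(V<70,'#','.')))
    for r in range(124,156):print(r,"".join(M[r,335:375]))
E
```

```text
105 71 [('scene', -0.065, [322.5, 126.6]), ('scene', -0.08, [326.3, 123.0]), ('scene', -0.09, [328.8, 120.6]), ('top', -0.065, [382.6, 144.8]), ('top', -0.08, [389.9, 143.7]), ('top', -0.09, [394.7, 143.0])]
105 78 [('scene', -0.065, [321.7, 123.8]), ('scene', -0.08, [325.6, 120.2]), ('scene', -0.09, [328.1, 117.8]), ('top', -0.065, [383.0, 143.1]), ('top', -0.08, [390.3, 142.0]), ('top', -0.09, [395.2, 141.3])]
105 84 [('scene', -0.065, [321.1, 121.4]), ('scene', -0.08, [324.9, 117.8]), ('scene', -0.09, [327.4, 115.5]), ('top', -0.065, [383.3, 141.7]), ('top', -0.08, [390.7, 140.6]), ('top', -0.09, [395.6, 139.8])]
34.1 71 [('scene', -0.065, [352.6, 149.1]), ('scene', -0.08, [356.2, 145.3]), ('scene', -0.09, [358.6, 142.8]), ('top', -0.065, [386.5, 184.1]), ('top', -0.08, [393.6, 183.1]), ('top', -0.09, [398.3, 182.3])]
34.1 78 [('scene', -0.065, [355.0, 148.7]), ('scene', -0.08, [358.6, 144.8]), ('scene', -0.09, [360.9, 142.3]), ('top', -0.065, [387.3, 186.6]), ('top', -0.08, [394.4, 185.5]), ('top', -0.09, [399.2, 184.8])]
34.1 84 [('scene', -0.065, [357.0, 148.3]), ('scene', -0.0
[... 3017 characters left out ...]
###########YY.....#####.#
141 ..............###########.Y........#####
142 ................#########.Y........#####
143 ..................#######.YY.......#####
144 .....................#####Y.####...#####
145 ...................R..####..############
146 ...............RRRRR...#################
147 ..............RRRR.....#################
148 ....................###....#############
149 ...............####...##...#############
150 ...............#####..##################
151 ..........#.#..#########################
152 ..........##############################
153 .........###############################
154 .........########.#.........############
155 .........######.............############
```

```bash
python3 - <<'E'
from h import *
import json
m5=json.load(open("w5.json"));ms=imaging.camera_model("scene")
y=np.radians(9.2);R=np.array([[np.cos(y),-np.sin(y),0],[np.sin(y),np.cos(y),0],[0,0,1]]);hin=np.array([.6213,.0012,.062])
f=lambda x,y:(42+(x+.5)/6-.5,80+(y+.5)/6-.5)
for nm,q in (("inner",(395,365)),("mid",(366,495)),("out",(359,520)),("end",(355,550)),("endL",(320,545)),("endR",(388,556))):
    o,d=ray("wrist",f(*q),m5);o,d=R.T@(o-hin),R.T@d
    for yy in (-.078,-.08,-.082):
        x=(o+d*(yy-o[1])/d[1])*1000;print("w5",nm,yy,np.hypot(x[0],x[2]).round(1),np.degrees(np.arctan2(x[2],-x[0])).round(1))
for q in ((349,147.6),(352,147.3),(355,146.9),(360.5,145.7)):
    o,d=ray("scene",q,ms);o,d=R.T@(o-hin),R.T@d
    for yy in (-.078,-.08,-.082):
        x=(o+d*(yy-o[1])/d[1])*1000;print("sc",q,yy,np.hypot(x[0],x[2]).round(1),np.degrees(np.arctan2(x[2],-x[0])).round(1))
x,r=tri([ray("wrist",f(355,550),m5),ray("scene",(360.5,145.7),ms)]);x=R.T@(x-hin)*1000;print(x,np.hypot(x[0],x[2]),np.degrees(np.arctan2(x[2],-x[0])),r)
for k,(a,b,c,d) in (("w5",(90,136,125,175)),("w3",(434,78,484,138))):
    I=cv2.imread(f"pics/{k}.png")[:,:,::-1];h=cv2.cvtColor(I,cv2.COLOR_RGB2HSV).astype(int);red=((h[...,0]<10)|(h[...,0]>170))&(h[...,1]>110)
    for rr in range(b,d,1 if k=="w5" else 2):print(rr,"".join(('%x'%(h[rr,cc,2]//16) if red[rr,cc] else '.') for cc in range(a,c)))
E
```

```text
w5 inner -0.078 46.7 26.7
w5 inner -0.08 47.6 29.4
w5 inner -0.082 48.7 32.0
w5 mid -0.078 68.1 28.2
w5 mid -0.08 68.9 30.1
w5 mid -0.082 69.7 31.9
w5 out -0.078 72.3 28.8
w5 out -0.08 73.0 30.5
w5 out -0.082 73.8 32.2
w5 end -0.078 76.9 28.6
w5 end -0.08 77.6 30.2
w5 end -0.082 78.3 31.8
w5 endL -0.078 78.9 34.8
w5 endL -0.08 79.7 36.2
w5 endL -0.082 80.7 37.7
w5 endR -0.078 76.1 22.3
w5 endR -0.08 76.6 24.1
w5 endR -0.082 77.1 25.8
sc (349, 147.6) -0.078 49.9 32.8
sc (349, 147.6) -0.08 47.8 31.6
sc (349, 147.6) -0.082 45.8 30.3
sc (352, 147.3) -0.078 58.6 32.4
sc (352, 147.3) -0.08 56.6 31.3
sc (352, 147.3) -0.082 54.6 30.2
sc (355, 146.9) -0.078 67.4 32.2
sc (355, 146.9) -0.08 65.4 31.3
sc (355, 146.9) -0.082 63.4 30.3
sc (360.5, 145.7) -0.078 83.9 32.8
sc (360.5, 145.7) -0.08 81.9 32.1
sc (360.5, 145.7) -0.082 79.9 31.3
[-67.28100362 -82.2308634   41.13692112] 78.86050803489603 31.442430936796956 [np.float64(0.0007822177903676269), np.float64(0.0007822177903674433)]
136 ...................................
137 ...................................
138 ...............................
[... 2383 characters left out ...]
679abccccb.......ccabbbbcccccccccca.....
114 .........5568abcccccb....bcccbaaaababbbbbbbb......
116 .........55679bbccccccccccccccb99999aaaaaaa.......
118 .........55569bbccccccccccccccb87777888896........
120 ..........5568abccccccccccccccc9..................
122 ..........55679bbcddccccccccccca..................
124 ..........55568abcccccccdccccccb7.................
126 ...........5568abcccccdccccccccc9.................
128 ...........55679bcddddddcdddcddca.................
130 ............677889aaaa9977abbbba..................
132 ............777888999988899888....................
134 ................6........664......................
136 ..................................................
```

drive_tool(
  deltas="6 -1.5 -0.2 -2.4 0;6 -3 -0.5 -4.8 0;6 -4.5 -0.7 -7.2 0;6 -4.5 -0.7 -7.2 0;6 -4.5 -0.7 -7.2 0;6 -4.5 -0.7 -7.2 0;6 -4.5 -0.7 -7.2 0",
)

```text
time_s: 16.05
position: [0.4763, -0.0224, 0.1334]
tcp_rot: [[-0.159, 0.987, 0.0], [0.987, 0.159, -0.0], [-0.0, 0.0, -1.0]]
force: [1.2, -2.3, -1.2]
opening: 0.102
grasp_force: 30.0
```

```bash
python3 - <<'E'
from h import *
s=bot.read_state();print(s["time_s"],s["position"],s["force"],s["opening"],s["grasp_force"])
y=np.radians(9.2);R=np.array([[np.cos(y),-np.sin(y),0],[np.sin(y),np.cos(y),0],[0,0,1]]);hin=np.array([.6213,.0012,.062])
b=R.T@(s["position"]+[0,0,.0176]-hin)*1000;print("bar",b,np.hypot(b[0],b[2]),np.degrees(np.arctan2(b[2],-b[0])))
im=imaging.capture("top");cv2.imwrite("pics/top8.png",im[:,:,::-1])
for k in ("top0","top7","top8"):
    I=cv2.imread(f"pics/{k}.png")[:,:,::-1];h=cv2.cvtColor(I,cv2.COLOR_RGB2HSV).astype(int);H,S=h[...,0],h[...,1]
    print(k)
    for r in range(172,192):print(r,"".join('R' if (H[r,c]<10 or H[r,c]>170) and S[r,c]>100 else 'Y' if 17<H[r,c]<36 and S[r,c]>110 else '.' for c in range(376,406)))
E
```

```text
16.05 [ 0.47632344 -0.02240696  0.13337361] [ 1.15525933 -2.27177236 -1.18012949] 0.10171102966069842 30.00020205974579
bar [-1.46885924e+02 -1.24259981e-01  8.89736129e+01] 171.73170460052165 31.204661807737537
top0
172 ..............................
173 ..............................
174 ..............................
175 .............RR...............
176 .............RRR...RRRRR......
177 .............RRR...RRRRR......
178 .............RRR...RRRRRR.....
179 .............RRR...RRRRRR.....
180 ..............RR...RRRRRR.....
181 ..............RRR..RRRRR......
182 ..............RRRRRRRRRR......
183 ..............RRRRRRRR........
184 ..............RRRRRRR.........
185 ...............RRRRRR.........
186 ...............RRRRRR.........
187 ................RRR...........
188 ..............................
189 ..............................
190 ..............................
191 ..............................
top7
172 ..............................
173 ..............................
174 ..............................
175 .............RR...............
176 .............RRR...RRRRR......
177
[... 526 characters left out ...]

172 ..............................
173 ..............................
174 ..............................
175 .............RR...............
176 .............RRR...RRRRR......
177 .............RRR...RRRRR......
178 .............RRR...RRRRRR.....
179 .........Y...RRR...RRRRRR.....
180 .........YY...RRR..RRRRRR.....
181 .........YY...RRR..RRRRR......
182 .........YYY..RRRRRRRRRR......
183 ..........YY...RRRRRRR........
184 ..........YYYYY.RRRRR.........
185 ..........YYYYYY.RRR..........
186 ..........YYYYYY...YY.........
187 ..........YYYYYYYYYYY.........
188 ...........YYYYYYYYYY.........
189 ...........YYYYYY.............
190 ..............................
191 ..............................
```

```bash
python3 -c "
from rig import bot
print(bot.hand_in())"
```

```text
the job is handed in; nothing more can be done
None
```

I handed the job in after about 16 s of robot time: the splint lies flat and centred on the pad, and the lamp is still held by its bar at about 31.2°. The red marker measured 31.2° ± 1°. I judged the pointer's meeting with it from measurements, since the gripper hid it from the scene and wrist cameras and the top camera could only roughly confirm it.

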